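# Hang the key pocket on its two pins

## Robot

A 7-joint arm with a two-finger parallel gripper is mounted at the origin on the work surface. World frame = base frame: x ahead of the robot, y to its left, z up, the work surface at z = 0. Lengths are in mm, angles in degrees, forces in N, time in s.
With the tool pointing down it reaches from about 350 to 900 mm from the base axis. Payload 19.9 kg.
Tool frame: the origin (TCP) lies on the centre line of the jaws, within the pads' length; the fingertips stand arm.tips_ahead ahead of it and the grasp point (between the pads) lies 5 mm behind it (arm.tips_ahead is the distance from the TCP to the fingertips, in mm); z points along the fingers, y is the line along which they close (so a half turn about z gives the same grasp; the last joint's range is limited). The gripper opens to 85 mm and grips with 20 to 120 N. Pads are 22 mm wide; open, the fingers measure 114 mm over their backs; the gripper's body (76 mm by 85 mm) begins 54 mm behind the grasp point. The pads swing forward as they close: fully open they stand 13 mm farther back than shut.
Start: joints at [-66.32, 23.915, -0.59, 92.452, 0.269, 63.638, -3.037], TCP at [274.539, 561.455, 245.26] pointing down, gripper open.
Joint ranges: [-161.28, 161.28], [-22.2, 115.67], [-73.04, 71.86], [3.21, 147.25], [-68.34, 248.33], [10.77, 114.83], [-161.83, 161.83]. Speed limits (degrees/s): [108.29, 108.29, 136.94, 136.94, 172.46, 172.46, 172.46].

## Interface

Orientations are given as [roll, pitch, yaw] about the fixed x, y, z axes, in that order (R = Rz(yaw) Ry(pitch) Rx(roll)).
In Python, from workcell import arm, imaging gives the robot as it stands.
- The arm moves only by the tool apply_moves, never from a script. Its arguments are lists of equal length, an entry for each row: "translation": the shift along the tool's x, y, z in mm, a list of three; "turn": the turn, a rotation vector about the tool's x, y, z in rad, a list of three. A call has 1 to 5 rows; each row is the pose to reach, as a shift and turn from the pose commanded when the call began, along the tool's axes at that moment; what a row does not reach only later rows make up. A row lasts 1/12 s, in which the tool goes at most 41.7 mm and 7.16 degrees, less where a joint would pass 70% of its speed; a pose out of reach is approached as far as the arm can. A call with a gripper value outside its range is refused whole. "gripper" is the closure in counts, from 0 (fully open) to 255 (shut), set as the call begins (left out, the last holds). The fingers move at their own pace and stop on an object; "squeeze" is the grip in N (left out, the last holds). Time passes only in rows, so rows that repeat a pose let the fingers close. It gives the time, the measured TCP pose, the force, the opening and the grip force at its end, in the units of the state.
- arm.get_state(): the state, without advancing time (a new reading comes with each control period).
- imaging.snapshot(name): name is "scene" or "top" or "wrist"; returns a dict with "pixels" (420x560x3 uint8, red, green, blue), "fov_y" (degrees; the focal length in pixels is half the picture's height over the tangent of half this angle, whatever the lens; pixels are square), "cx", "cy" (the principal point, pixels), "k1" (the pictures are not rectified: a ray, as slopes to the right and down, at radius r is drawn at 1 + k1 r^2 times it, then the intrinsics apply), "R" (3x3) and "t" (3): a world point X has camera coordinates R X + t. Camera axes: x right, y down, z forward; pixel columns grow to the right and rows downward; lengths in mm; the calibration is good to about 2 mm. A picture is of the moment at which its call begins. There is no depth.
- arm.finish_job(): hands the job in; it is judged then, once.
The state is a dict: "time_s": time; "q": joint angles; "qd": joint speeds; "tau": joint torques, N m; "tool_pos": TCP position; "eef_rot": TCP orientation; "ft_force": force on the tool from outside, world axes, zero at the start; "moment": the same for the moment, N m; "gripper_width": finger opening in mm; "grip_force": force on a finger pad.
Only numpy, scipy, OpenCV 4.12 (cv2) and the standard library are available. Lean on these libraries where they do the work, as an engineer would, in place of code of your own. Each camera call takes 0.05 s, during which the arm holds its last target. There are 200 camera calls.

## Task

Hang the small wooden key pocket on the two round-headed pins of the upright panel that carries the light switch: both holes over the pin heads, pushed back to the panel, then let down so that it hangs level on the thin necks behind the heads, and let go. The pins were screwed in a little off their marks, so find them by gentle feel and never push the pocket against the panel or its pins with more than about 25 N. Leave the other things on the shelf where they are.

Things in the scene. Friction and masses are not known exactly. Their poses are not given: they have to be found in the camera images.
- pocket_center (a point): Centre of the loose, upright key pocket (light wood, 0.2 to 0.3 kg): an open-topped box 46 mm wide (y), 46 mm deep (x), 90 mm high, its back screwed to a board 5 mm thick, 110 mm wide (y), 68 mm high. This point: middle of the width, 45 mm above the underside, 28 mm in front of the board's rear face. x out of its front, z up. Grip across the 46 mm width in the upper 30 mm.
- hole_near (a point): Centre, in the rear face of the pocket's back board, of the square through-hole (15 x 15 mm) on the pocket's -y side: 40 mm from the middle, 50 mm above the underside.
- hole_far (a point): The same for the hole on the +y side; the holes are 80 mm apart. The underside of the back board is straight and level with the box's underside; it can be set down on the pin heads to feel their height.
- panel: Fixed upright teak panel, 185 mm high, 20 mm thick. Origin: on the shelf, in the plane of its face, below the middle between the pin marks. x points horizontally out of the face, y along it, z up; it runs from y = -87 to +202 mm. A cream switch plate 80 mm square with a toggle (29 mm proud) is fixed at y = 145, z = 110 mm. Hung properly, the pocket's axes point as the panel's do.
- pin_mark_near (a point): Mark on the panel's face for the pin on the -y side (panel frame: y = -40, z = 145 mm). Each rigid steel pin stands straight out of the face: neck 6 mm thick for the first 9 mm, then a round head 12 mm across and 6 mm long, ending 15 mm from the face. The pair sits up to 7 mm off its marks along y and up to 7 mm off up or down; how much must be felt or seen.
- pin_mark_far (a point): Mark for the pin on the +y side (panel frame: y = +40, z = 145 mm). The two pins are exactly 80 mm apart and level with each other; both are off their marks by the same amount. Hanging, the holes' upper edges rest on the necks, so the hole centres lie 4.5 mm below the pins' axes.
- ashtray: Open round orange glass ashtray, 110 mm across, 30 mm high, standing. Leave alone. Origin under its middle.
- doorbell: Spare brass doorbell button, a disc 54 mm across, 18 mm high, lying flat. Leave alone. Origin under its middle.
- keyring: Chrome keyring, 32 mm across, with two flat keys about 70 mm long, lying flat; 4 mm high. Leave alone. Origin under its middle.
- dice_cup: Open wooden dice cup, 72 mm across, 90 mm high, standing. Leave alone. Origin under its middle.
- polish_tin: Closed dark metal tin, 60 mm across, 35 mm high, standing. Leave alone. Origin under its middle.
- torch: Metal torch lying along its x axis, 120 mm long, up to 36 mm thick. Leave alone. Origin under its middle.
There are look-alikes about, which are no part of the job. What is shaped like the part that bears pocket_center but red or yellow is not meant.

How it is judged:
By the outcome, as a careful person would: the job done as asked, in the order asked, and still so for the second after the job is handed in, with the robot touching nothing.
It also fails if it takes over 51 s, if anything falls off the work surface, if the arm or the gripper's body presses on something with over 40 N, if the wrist force passes 120 N, or if a joint passes its speed limit or range.

## Working session

There is one attempt and no reset: what is moved stays moved. The work goes in short steps, Python scripts to look and compute and a tool call to move; the robot and the scene stay as the last step left them, time stands still between calls to the robot, and variables do not carry over. Pictures are saved under pics/ and viewed, at most 10 in all, crops included, and the job is handed in when it is done.

Besides the shell and the picture viewer there is one more tool, called in YAML: its name, and indented under it one key for each argument. apply_moves: Moves the arm, as the interface text tells. Its arguments: {"type":"object","properties":{"translation":{"type":"array","items":{"type":"array","items":{"type":"number"}}},"turn":{"type":"array","items":{"type":"array","items":{"type":"number"}}},"gripper":{"type":"number"},"squeeze":{"type":"number"}},"required":["translation","turn"]}

```bash
mkdir -p pics; ls
cat > h.py <<'E'
import numpy as np, cv2
from workcell import arm, imaging
from scipy.spatial.transform import Rotation as Ro
def snap(n,f=None):
    s=imaging.snapshot(n)
    if f: cv2.imwrite('pics/'+f,cv2.cvtColor(np.asarray(s['pixels']),cv2.COLOR_RGB2BGR))
    s['R']=np.array(s['R']);s['t']=np.array(s['t']);return s
def K(s):
    f=210/np.tan(np.radians(s['fov_y'])/2);return np.array([[f,0,s['cx']],[0,f,s['cy']],[0,0,1]])
def dist(s): return np.array([s['k1'],0,0,0,0.])
def ray(s,u,v):
    p=cv2.undistortPoints(np.array([[[u,v]]],float),K(s),dist(s))[0,0]
    return -s['R'].T@s['t'], s['R'].T@np.array([p[0],p[1],1])
def onz(s,u,v,z):
    c,d=ray(s,u,v);return c+d*(z-c[2])/d[2]
def proj(s,X):
    return cv2.projectPoints(np.array(X,float).reshape(-1,1,3),cv2.Rodrigues(s['R'])[0],s['t'],K(s),dist(s))[0][:,0]
E
python3 - <<'E'
from h import *
import pickle
print(arm.tips_ahead,arm.get_state())
S={n:snap(n,n+'0.png') for n in('scene','top','wrist')}
pickle.dump(S,open('s0.pkl','wb'))
for n in S: print(n,S[n]['fov_y'],S[n]['k1'],-S[n]['R'].T@S[n]['t'],S[n]['R'])
E
```

```text
pics
14.0 {'time_s': 0.0, 'q': array([-66.3206366 ,  23.94903137,  -0.59102016,  92.48710079,
         0.26879386,  63.63706697,  -3.03563491]), 'qd': array([-0.06881048,  0.00196513, -0.11183978, -0.16153299,  0.0139699 ,
        0.11282691,  0.07506052]), 'tau': array([-1.31013992e-03, -8.64456367e+01,  6.78144358e-01, -4.34914756e+01,
        1.90317974e-02,  7.33172754e-03, -2.72749895e-05]), 'tool_pos': array([274.39268054, 561.16650246, 244.6378196 ]), 'eef_rot': array([-1.79928324e+02,  4.58570902e-03,  1.53944807e+02]), 'ft_force': array([-0.34255313, -0.07364747,  0.38751258]), 'moment': array([-0.00886778, -0.05290155, -0.01944985]), 'grip_force': 0.0, 'gripper_width': 85.2665392718163}
scene 53.642734966834894 0.04432851497571938 [1305.87841541  337.01664291  649.71247965] [[-0.49945082  0.86625779  0.0120963 ]
 [ 0.45985212  0.2769145  -0.84371464]
 [-0.73422402 -0.41583146 -0.53665565]]
top 50.25700894354308 -0.03941405719996036 [ 507.24997928  -58.86975566 1117.50812008] [[ 0.01261663 -0.99980346  0.01529275]
 [-0.99863155 -0.01337517 -0.05055811]
 [ 0.05075272 -0.01463395 -0.99860403]]
wrist 66.19553064833886 -0.06864186879580818 [208.05351636 593.85143385 373.60875684] [[ 0.43965674  0.89816496 -0.00128891]
 [ 0.85753051 -0.41933832  0.29798791]
 [ 0.26710182 -0.13211767 -0.95456877]]
```

View pics/scene0.png

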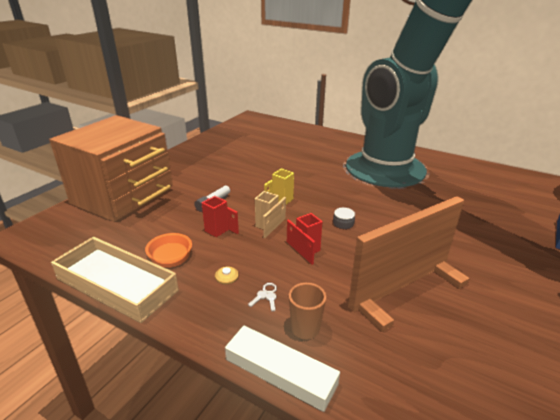

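View pics/top0.png

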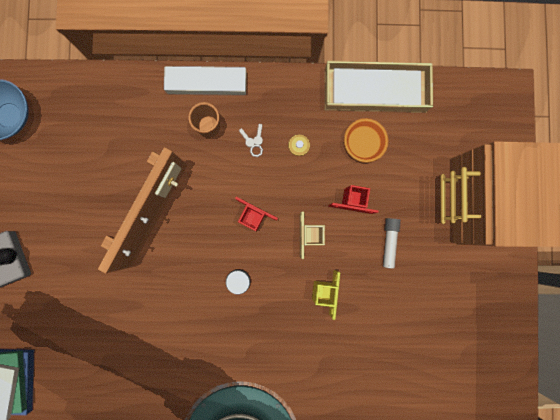

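Candidates (top picture): light wood (313,235), red (252,216), red (356,200), yellow (328,293). By the description I choose the light wood one at (313,235). Next, a close crop of it together with the panel.

Run:
```python
from h import *
import pickle
S=pickle.load(open('s0.pkl','rb'))
im=cv2.imread('pics/top0.png'); sc=cv2.imread('pics/scene0.png')
a=cv2.resize(im[195:275,275:345],None,fx=4,fy=4,interpolation=2)[:320]
b=cv2.resize(im[140:280,90:190],None,fx=4,fy=4,interpolation=2)
c=cv2.resize(sc[180:250,240:300],None,fx=4,fy=4,interpolation=2)
o=np.zeros((600,690,3),np.uint8);o[:320,:280]=a;o[:560,285:685]=b;o[320:600,:240]=c
cv2.imwrite('pics/c1.png',o)
```

```text
(no output)
```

View pics/c1.png

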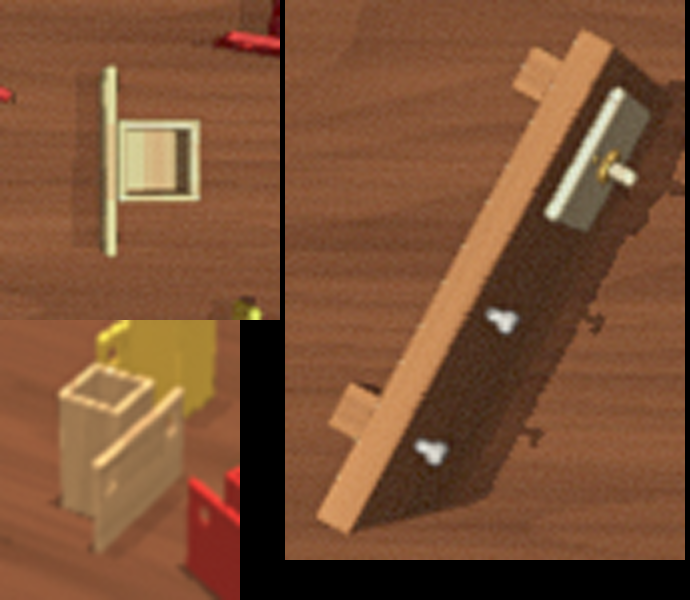

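The crop confirms it: a light wood box whose rim spans about (305–325, 225–245), with the board on its left. The panel's front top edge runs from (106,273) to (172,152), and the pin heads are near (128,253.5) and (145.5,220.5).

```bash
cat > m.py <<'E'
from h import *
import pickle
S=pickle.load(open('s0.pkl','rb'));s=S['top']
P=lambda x,y:(275+(x+.5)/4-.5,195+(y+.5)/4-.5)
Q=lambda x,y:(90+(x-285+.5)/4-.5,140+(y+.5)/4-.5)
print('rim',[onz(s,*P(x,y),90).round(1) for x,y in((120,121),(199,121),(199,200),(120,200))])
print('board',[onz(s,*P(x,y),68).round(1) for x,y in((110,67),(110,256))])
f1=onz(s,*Q(612,48),185);f0=onz(s,*Q(349,533),185)
d=f1-f0;L=np.hypot(*d[:2]);print('panel',f0,f1,L,'yaw y',np.degrees(np.arctan2(d[1],d[0])))
u=d/L; o=f0+u*87*L/289; o[2]=0
n=np.array([u[1],-u[0],0]);print('origin',o,'n',n)
for x,y in((507,321),(437,454)):
    for z in(138,145,152):
        X=onz(s,*Q(x,y),z);print(z,((X-o)@n).round(1),((X-o)@u).round(1))
for z in(-40,40): print(proj(s,[o+u*z+n*15+[0,0,145]]),proj(S['wrist'],[o+u*z+n*15+[0,0,145]]),proj(S['scene'],[o+u*z+n*15+[0,0,145]]))
E
python3 m.py
```

```text
rim [array([ 529.8, -146.2,   90. ]), array([ 530.4, -191.7,   90. ]), array([ 485., -192.,   90.]), array([ 484.5, -146.6,   90. ])]
board [array([ 561.9, -141.8,   68. ]), array([ 451.3, -142.9,   68. ])]
panel [422.7276077  273.51412225 185.        ] [677.66972722 143.06337033 185.        ] 286.3789150458014 yaw y -27.098268505222777
origin [499.47488936 234.24348067   0.        ] n [-0.455518   -0.89022657  0.        ]
138 8.1 44.1
145 9.9 44.8
152 11.7 45.5
138 9.0 -37.4
145 10.8 -36.2
152 12.5 -34.9
[[128.48886999 255.61079148]] [[ 95.34067857 469.07980456]] [[432.34513008 213.42241487]]
[[146.12266203 222.92934792]] [[109.97184997 509.22433995]] [[407.05482535 224.09597828]]
```

View pics/wrist0.png

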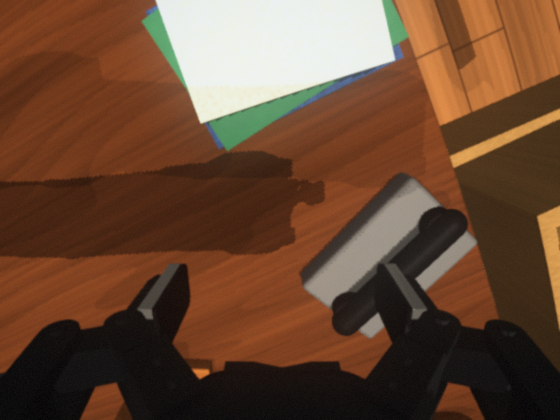

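```bash
cat >> h.py <<'E'
def plan(stages,start=None):
    # stages: (x,y,z,yaw,ncalls): prints end delta of each call in the tool axes at its start
    if start is None:
        st=arm.get_state();p=np.array(st['tool_pos']);y=st['eef_rot'][2]
    else: p=np.array(start[:3],float);y=start[3]
    for X in stages:
        t=np.array(X[:3],float);n=X[4];dp=(t-p)/n;dy=(X[3]-y)/n
        for i in range(n):
            R=Ro.from_euler('xyz',[180,0,y],degrees=True)
            print('T',R.inv().apply(dp).round(1),'turn z',-np.radians(dy).round(4))
            p=p+dp;y=y+dy
        print('--')
E
python3 -c "
from h import *
plan([(508,-173,235,90.5,4),(508,-173,150,90.5,1)])"
```

```text
T [-133.1 -139.3    2.5] turn z 0.2768
T [-166.1  -97.6    2.5] turn z 0.2768
T [-186.4  -48.5    2.5] turn z 0.2768
T [-192.6    4.3    2.5] turn z 0.2768
--
T [ 0. -0. 85.] turn z -0.0
--
```

apply_moves:
  translation:
    - [-26.6, -27.9, 0.5]
    - [-53.2, -55.7, 1]
    - [-79.9, -83.6, 1.5]
    - [-106.5, -111.4, 2]
    - [-133.1, -139.3, 2.5]
  turn:
    - [0, 0, 0.055]
    - [0, 0, 0.111]
    - [0, 0, 0.166]
    - [0, 0, 0.221]
    - [0, 0, 0.277]
  gripper: 45

```text
time_s: 0.57
tool_pos: [333.1, 375.9, 242.6]
eef_rot: [-180.0, -0.0, 137.9]
ft_force: [0.3, 0.2, 0.1]
gripper_width: 70.1
grip_force: 0.0
```

apply_moves:
  translation:
    - [-33.2, -19.5, 0.5]
    - [-66.4, -39, 1]
    - [-99.7, -58.6, 1.5]
    - [-132.9, -78.1, 2]
    - [-166.1, -97.6, 2.5]
  turn:
    - [0, 0, 0.055]
    - [0, 0, 0.111]
    - [0, 0, 0.166]
    - [0, 0, 0.221]
    - [0, 0, 0.277]

```text
time_s: 0.98
tool_pos: [391.3, 192.4, 240.3]
eef_rot: [180.0, -0.0, 122.1]
ft_force: [0.6, 0.0, 0.3]
gripper_width: 70.3
grip_force: 0.0
```

```bash
python3 -c "
from h import *
st=arm.get_state();print(st['time_s'],st['tool_pos'],st['eef_rot'],st['gripper_width'])
import pickle
pickle.dump(snap('wrist','wA.png'),open('sA.pkl','wb'))
plan([(508,-173,235,90.5,2),(508,-173,150,90.5,1)])"
```

```text
0.9833 [391.31843065 192.3955572  240.32698763] [ 1.79987922e+02 -1.34602098e-02  1.22050247e+02] 70.3150868334264
T [-183.   -44.6    2.7] turn z 0.2698
T [-188.3    5.8    2.7] turn z 0.2698
--
T [ 0. -0. 85.] turn z -0.0
--
```

apply_moves:
  translation:
    - [-36.6, -8.9, 0.5]
    - [-73.2, -17.8, 1]
    - [-109.8, -26.8, 1.5]
    - [-146.4, -35.7, 2]
    - [-183, -44.6, 2.7]
  turn:
    - [0, 0, 0.055]
    - [0, 0, 0.111]
    - [0, 0, 0.166]
    - [0, 0, 0.221]
    - [0, 0, 0.27]

```text
time_s: 1.45
tool_pos: [451.2, 13.9, 237.8]
eef_rot: [180.0, -0.0, 106.6]
ft_force: [1.9, 1.1, 0.4]
gripper_width: 70.2
grip_force: 0.0
```

apply_moves:
  translation:
    - [-37.7, 1.2, 0.5]
    - [-75.3, 2.3, 1]
    - [-113, 3.5, 1.5]
    - [-150.6, 4.6, 2]
    - [-188.3, 5.8, 2.7]
  turn:
    - [0, 0, 0.055]
    - [0, 0, 0.111]
    - [0, 0, 0.166]
    - [0, 0, 0.221]
    - [0, 0, 0.27]

```text
time_s: 1.87
tool_pos: [511.1, -164.7, 234.9]
eef_rot: [180.0, 0.0, 91.1]
ft_force: [0.1, -0.4, 0.3]
gripper_width: 70.0
grip_force: 0.0
```

apply_moves:
  translation:
    - [0, 0, 30]
    - [0, 0, 60]
    - [0, 0, 85]
    - [0, 0, 85]
  turn:
    - [0, 0, 0]
    - [0, 0, 0]
    - [0, 0, 0]
    - [0, 0, 0]

```text
time_s: 2.2
tool_pos: [508.6, -162.4, 145.8]
eef_rot: [-179.6, -0.0, 91.3]
ft_force: [-1.1, 0.2, -0.5]
gripper_width: 70.4
grip_force: 0.0
```

```bash
python3 -c "
from h import *
st=arm.get_state();print(st['time_s'],st['tool_pos'],st['eef_rot'],st['gripper_width'])
s=snap('wrist','wB.png')
# pocket predicted: rim and board
c=np.array([507.4,-169.2]);
P=[(484.5,-146.4,90),(530,-146.2,90),(530,-191.9,90),(484.5,-192,90),(452,-142,68),(562,-141.2,68)]
im=cv2.imread('pics/wB.png')
for p in proj(s,P): cv2.drawMarker(im,tuple(int(v) for v in p.round()),(255,0,0),0,9,1)
cv2.imwrite('pics/wB2.png',im)
plan([(508,-173,74,90.5,1)])"
```

```text
2.2 [ 508.61709755 -162.38778318  145.79396486] [-1.79631871e+02 -4.45321054e-02  9.12558323e+01] 70.4028662374138
T [-10.1  -1.8  74.4] turn z 0.0131
--
```

View pics/wB2.png

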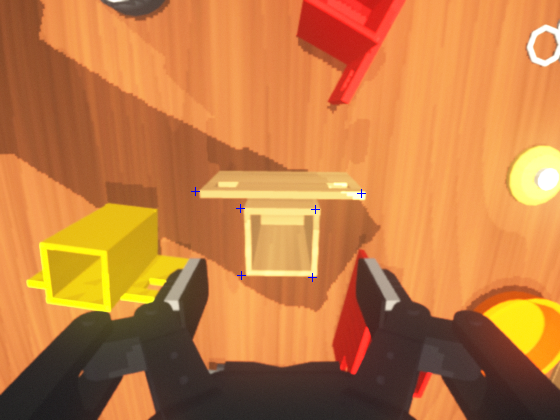

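The wrist view shows the light wood pocket midway between the fingers, rim at about (247–319, 209–273) with the board behind it at row about 190. The choice is right, so I descend and grip.

apply_moves:
  translation:
    - [-9, -1, 10]
    - [-9, -1, 30]
    - [-9, -1, 50]
    - [-9, -1, 65]
    - [-9, -1, 72]
  turn:
    - [0, 0, 0.005]
    - [0, 0, 0.005]
    - [0, 0, 0.005]
    - [0, 0, 0.005]
    - [0, 0, 0.005]

```text
time_s: 2.67
tool_pos: [510.2, -172.4, 77.6]
eef_rot: [180.0, 0.0, 91.0]
ft_force: [-1.3, -0.1, -0.5]
gripper_width: 70.4
grip_force: 0.0
```

apply_moves:
  translation:
    - [0, 0, 0]
    - [0, 0, 0]
  turn:
    - [0, 0, 0]
    - [0, 0, 0]

```text
time_s: 2.83
tool_pos: [510.5, -172.5, 78.9]
eef_rot: [179.9, 0.0, 91.0]
ft_force: [0.6, -0.4, -0.1]
gripper_width: 70.2
grip_force: 0.0
```

apply_moves:
  translation:
    - [0, 1, 4]
    - [0, 1, 4]
    - [0, 1, 4]
    - [0, 1, 4]
    - [0, 1, 4]
  turn:
    - [0, 0, 0]
    - [0, 0, 0]
    - [0, 0, 0]
    - [0, 0, 0]
    - [0, 0, 0]
  gripper: 255
  squeeze: 60

```text
time_s: 3.25
tool_pos: [511.5, -172.1, 74.7]
eef_rot: [179.9, 0.0, 91.0]
ft_force: [-1.6, 1.6, 7.1]
gripper_width: 44.6
grip_force: 62.0
```

apply_moves:
  translation:
    - [0, 0, 0]
    - [0, 0, 0]
    - [0, 0, 0]
    - [0, 0, 0]
  turn:
    - [0, 0, 0]
    - [0, 0, 0]
    - [0, 0, 0]
    - [0, 0, 0]

```text
time_s: 3.58
tool_pos: [511.4, -172.1, 74.7]
eef_rot: [179.9, 0.0, 91.0]
ft_force: [-1.3, 0.4, 7.7]
gripper_width: 45.0
grip_force: 62.0
```

```bash
python3 -c "
from h import *
st=arm.get_state();print(st)
p=np.array(st['tool_pos'])
n=np.array([-.4555,-.8902]);u=np.array([.8902,-.4555]);o=np.array([499.5,234.2])
tgt=o+n*110+u*4
print(tgt)
plan([(p[0],p[1],230,91,1),(*tgt,230,63,2)])"
```

```text
{'time_s': 3.5833, 'q': array([ -7.6477285 ,  31.45366216,  28.97241971, 112.73354542,
       -22.54042844,  41.29321454,  35.91927915]), 'qd': array([ 0.02460706,  0.01167516,  0.00703308,  0.00146106,  0.01006282,
        0.10994313, -0.09004833]), 'tau': array([ 1.68371312e-01, -7.51064515e+01,  1.18388397e+01, -2.88811398e+01,
       -1.94480811e-02, -4.68210904e-01, -5.29828962e-03]), 'tool_pos': array([ 511.44771285, -172.08827909,   74.66064681]), 'eef_rot': array([1.79937367e+02, 7.99277514e-03, 9.09812785e+01]), 'ft_force': array([-1.26336593,  0.37552443,  7.73625605]), 'moment': array([0.15562214, 0.31960596, 0.09413357]), 'grip_force': 62.01815485954285, 'gripper_width': 45.01843343506081}
[452.9558 134.456 ]
T [   0.     0.  -155.3] turn z -0.0003
--
T [153.8 -26.6  -0. ] turn z 0.2443
T [142.8 -63.   -0. ] turn z 0.2443
--
```

apply_moves:
  translation:
    - [0, 0, -20]
    - [0, 0, -55]
    - [0, 0, -95]
    - [0, 0, -135]
    - [0, 0, -155]
  turn:
    - [0, 0, 0]
    - [0, 0, 0]
    - [0, 0, 0]
    - [0, 0, 0]
    - [0, 0, 0]

```text
time_s: 4.0
tool_pos: [511.8, -172.8, 233.5]
eef_rot: [179.7, 0.0, 90.9]
ft_force: [0.2, -0.3, -2.3]
gripper_width: 44.8
grip_force: 62.5
```

apply_moves:
  translation:
    - [25, -4, 0]
    - [58, -10, 0]
    - [90, -16, 0]
    - [122, -21, 0]
    - [153.8, -26.6, 0]
  turn:
    - [0, 0, 0.049]
    - [0, 0, 0.098]
    - [0, 0, 0.147]
    - [0, 0, 0.195]
    - [0, 0, 0.244]

```text
time_s: 4.42
tool_pos: [481.2, -17.3, 229.2]
eef_rot: [180.0, -0.0, 76.9]
ft_force: [1.3, -0.4, -1.3]
gripper_width: 45.2
grip_force: 62.6
```

apply_moves:
  translation:
    - [30, -13, 0]
    - [60, -27, 0]
    - [90, -40, 0]
    - [122, -54, 0]
    - [142.8, -63, 0]
  turn:
    - [0, 0, 0.049]
    - [0, 0, 0.098]
    - [0, 0, 0.147]
    - [0, 0, 0.195]
    - [0, 0, 0.244]

```text
time_s: 4.83
tool_pos: [451.5, 137.7, 229.2]
eef_rot: [-180.0, -0.0, 63.0]
ft_force: [-0.8, 0.7, -2.3]
gripper_width: 44.9
grip_force: 62.5
```

apply_moves:
  translation:
    - [0, 0, 0]
    - [0, 0, 0]
    - [0, 0, 0]
  turn:
    - [0, 0, 0]
    - [0, 0, 0]
    - [0, 0, 0]

```text
time_s: 5.08
tool_pos: [452.6, 134.0, 229.1]
eef_rot: [180.0, 0.0, 63.0]
ft_force: [-0.2, -0.5, -2.4]
gripper_width: 45.2
grip_force: 62.5
```

```bash
python3 -c "
from h import *
import pickle
st=arm.get_state();print(st['time_s'],st['tool_pos'],st['eef_rot'],st['ft_force'],st['gripper_width'])
s=snap('wrist','wC.png');pickle.dump((s,st),open('sC.pkl','wb'))
t=snap('top','tC.png');pickle.dump(t,open('tC.pkl','wb'))
im=cv2.imread('pics/wC.png');cv2.imwrite('pics/wC2.png',cv2.resize(im,(800,600),interpolation=2))
"
```

```text
5.0833 [452.61728764 134.01702594 229.06703227] [1.79986976e+02 4.28380227e-03 6.30251212e+01] [-0.23109453 -0.51137248 -2.35075265] 45.22769595441059
```

View pics/wC2.png

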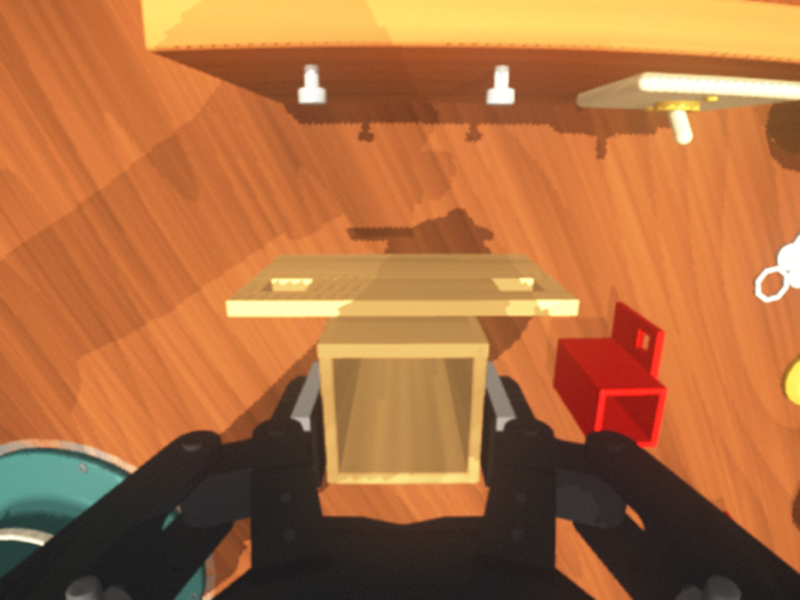

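The wrist view (800-px scale) shows the pin heads at about (312,96) and (501,96), the panel's front top edge at row about 50, the board's rear top edge along row 300 from column 228 to 578, and the holes at about (292,285) and (514,285). Next, the geometry from this view.

```bash
cat > pins.py <<'E'
from h import *
import pickle,sys
s,st=pickle.load(open(sys.argv[1],'rb')) if len(sys.argv)>1 else (snap('wrist','w_last.png'),arm.get_state())
im=np.asarray(s['pixels']).astype(int)
p=np.array(st['tool_pos']);yaw=63.0
def heads(im,r0,r1):
    sub=im[r0:r1]; m=((sub.min(2)>150)&(sub.max(2)-sub.min(2)<60)).astype(np.uint8)
    n,l,q,c=cv2.connectedComponentsWithStats(m)
    return [(q[i].tolist(),c[i].round(2).tolist()) for i in range(1,n) if q[i][4]>25]
if __name__=='__main__':
    for h in heads(im,35,95): print(h)
    # row profiles of minimum channel across the heads
    for r in range(62,74,2): 
        print(r,im[r,204:234].min(1).tolist(),im[r,336:366].min(1).tolist())
    for c in(110,220,290,345): print('edge col',c,im[28:48,c].sum(1).tolist())
    print('board row 215 L',im[215,152:170].sum(1).tolist(),'R',im[215,396:414].sum(1).tolist())
    for c in(220,300,350): print('board col',c,im[170:232:1,c].sum(1).tolist())
    print('holes',im[199,185:225].sum(1).tolist(),im[199,340:380].sum(1).tolist())
E
python3 pins.py sC.pkl
```

```text
([209, 11, 19, 26, 322], [217.46, 26.13])
([341, 11, 19, 27, 354], [350.36, 26.46])
([448, 18, 112, 15, 1034], [503.46, 25.25])
([472, 42, 12, 18, 147], [477.07, 51.07])
62 [38, 38, 42, 51, 89, 151, 203, 230, 241, 245, 249, 250, 251, 252, 251, 250, 248, 245, 240, 229, 210, 190, 156, 117, 68, 46, 38, 39, 41, 42] [45, 44, 46, 48, 62, 90, 135, 171, 194, 217, 239, 249, 252, 253, 254, 254, 254, 254, 253, 250, 239, 223, 189, 148, 85, 49, 48, 45, 47, 45]
64 [41, 39, 40, 61, 118, 187, 227, 241, 246, 249, 251, 252, 253, 253, 252, 250, 249, 247, 241, 235, 227, 213, 189, 151, 94, 51, 41, 39, 38, 38] [46, 47, 43, 54, 94, 150, 198, 224, 238, 245, 250, 252, 253, 254, 255, 255, 255, 255, 254, 254, 253, 251, 243, 216, 122, 57, 47, 45, 47, 47]
66 [38, 38, 40, 57, 110, 183, 228, 241, 246, 249, 251, 252, 253, 253, 252, 251, 248, 245, 241, 233, 225, 208, 185, 146, 94, 54, 40, 41, 41, 37] [42, 44, 44, 59, 104, 163, 208, 231, 241, 246, 250, 253, 254, 254, 254, 255, 255, 254, 254, 253, 252, 250, 241, 209, 116, 53, 44, 44, 46, 46]
68 [41, 39, 40, 49, 99, 173, 215, 236, 245, 249, 250, 252, 253, 253, 251, 250
[... 2113 characters left out ...]
3, 398, 399, 403, 398, 397, 403, 398, 396, 381, 390, 391, 396, 402, 403, 403, 412, 415, 415, 411, 410, 466, 540, 561, 564, 566, 562, 564, 555, 533, 469, 408, 401, 398, 405, 409, 429, 495, 526, 536, 538, 537, 538, 533, 538, 536, 532, 504, 361, 289, 273, 276, 273, 273, 278, 278, 274, 282, 284]
holes [426, 390, 370, 358, 380, 474, 567, 579, 579, 585, 590, 614, 634, 626, 597, 589, 579, 582, 580, 590, 609, 615, 600, 582, 578, 581, 582, 595, 616, 631, 603, 534, 466, 441, 449, 438, 442, 432, 432, 422] [398, 401, 407, 404, 407, 406, 433, 498, 540, 558, 562, 564, 564, 563, 563, 562, 561, 561, 562, 563, 565, 562, 562, 558, 558, 564, 566, 562, 576, 626, 666, 640, 582, 438, 357, 363, 360, 395, 410, 432]
```

```bash
cat > g.py <<'E'
from h import *
import pickle
from scipy.optimize import brentq
s,st=pickle.load(open('sC.pkl','rb'))
p=np.array(st['tool_pos'])
def pair(a,b,d):
    f=lambda z:np.linalg.norm(onz(s,*a,z)-onz(s,*b,z))-d
    z=brentq(f,20,330);return onz(s,*a,z),onz(s,*b,z)
def show(n,A,B):
    e=B-A;print(n,A.round(1),B.round(1),'dir',np.degrees(np.arctan2(e[1],e[0])).round(2))
A,B=pair((217.8,66),(350.2,66),80);show('pins',A,B)
C,D=pair((158,215),(404.6,215),110);show('board top mid',C,D)
E_,F=onz(s,220,32.3,185),onz(s,345,32.6,185);show('panel edge',E_,F)
u=(F-E_)/np.linalg.norm(F-E_);n=np.array([u[1],-u[0],0])
for N,X in(('pinmid',(A+B)/2),('boardmid',(C+D)/2),('tcp',p)): print(N,'n',((X-E_)@n).round(1),'u',((X-A)@u).round(1),'z',X[2].round(1))
# hole edge projections
for c in((206.5,199),(358,199)): pass
E
python3 g.py
```

```text
pins [465.5 239.8 149.9] [536.8 203.5 149.9] dir -26.97
board top mid [418.9 185.  223.3] [516.9 135.  223.3] dir -27.02
panel edge [478.2 246.4 185. ] [532.8 218.4 185. ] dir -27.11
pinmid n 11.6 u 40.0 z 149.9
boardmid n 81.6 u 38.5 z 223.3
tcp n 111.7 u 36.7 z 229.1
```

apply_moves:
  translation:
    - [0, 1.5, 25]
    - [0, 1.5, 55]
    - [18, 1.5, 55]
    - [36, 1.5, 55]
    - [52, 1.5, 55]
  turn:
    - [0, 0, 0]
    - [0, 0, 0]
    - [0, 0, 0]
    - [0, 0, 0]
    - [0, 0, 0]

```text
time_s: 5.6
tool_pos: [478.1, 179.9, 173.6]
eef_rot: [-180.0, 0.0, 62.9]
ft_force: [0.2, 0.3, -2.1]
gripper_width: 45.3
grip_force: 62.6
```

apply_moves:
  translation:
    - [0, 0, 0]
    - [0, 0, 0]
    - [0, 0, 0]
  turn:
    - [0, 0, 0]
    - [0, 0, 0]
    - [0, 0, 0]

```text
time_s: 5.85
tool_pos: [477.5, 179.1, 173.9]
eef_rot: [180.0, 0.0, 62.9]
ft_force: [-0.2, -0.0, -2.0]
gripper_width: 45.4
grip_force: 62.7
```

```bash
python3 -c "
from h import *
import pickle
st=arm.get_state();print(st['time_s'],st['tool_pos'],st['eef_rot'],st['ft_force'])
s=snap('wrist','wD.png');pickle.dump((s,st),open('sD.pkl','wb'))
im=cv2.imread('pics/wD.png');cv2.imwrite('pics/wD2.png',cv2.resize(im[60:300,130:430],(800,600*240*4//(300*3)),interpolation=2)[:600])
"
```

```text
5.85 [477.49880139 179.13238708 173.86196594] [1.79997947e+02 2.87070681e-02 6.29459647e+01] [-0.22045071 -0.01397442 -2.04699456]
```

View pics/wD2.png

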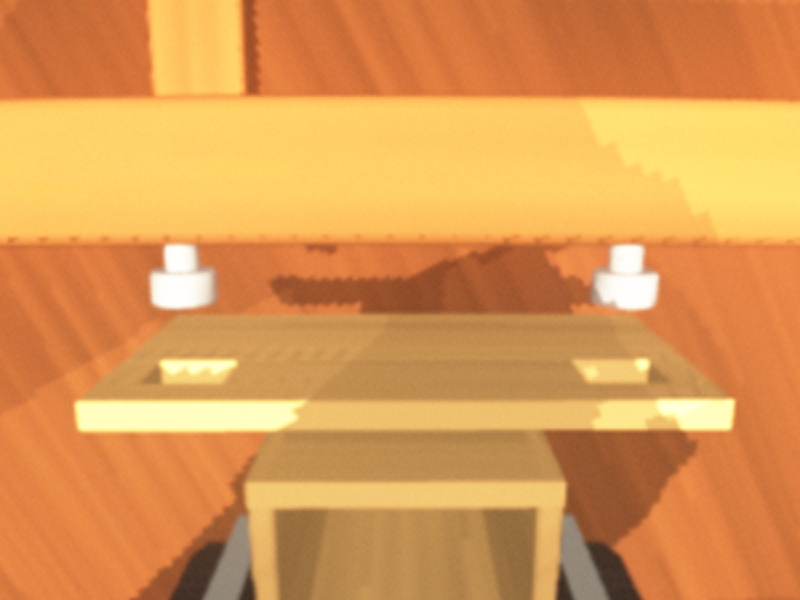

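The pin heads' midpoint is at crop column 404.5 and the board's middle is at 405, so they agree sideways. Next, the heights from this view.

```bash
sed -e "s/sC/sD/" -e '/^A,B=/,$d' g.py > g2.py
cat >> g2.py <<'E'
im=cv2.GaussianBlur(np.asarray(s['pixels']),(1,5),0).astype(float)
c=lambda x,y:(130+(x+.5)/2.667-.5,60+(y+.5)/2.667-.5)
def cross(row,a,b,ch):
    v=im[row,a:b,ch];i=np.arange(b-a);t=(v.max()+v.min())/2
    k=np.nonzero(np.diff(np.sign(v-t)))[0]
    return [(a+j+(t-v[j])/(v[j+1]-v[j])).round(2) for j in k]
for r in(165,167,169): print(r,cross(r,180,218,2),cross(r,345,385,2))
for r in(213,215,217): print(r,cross(r,150,170,1),cross(r,395,412,1))
for r in(197,199,201): print('hole',r,cross(r,180,225,0),cross(r,340,385,0))
A,B=pair(c(183.5,287),c(625.5,287),80);show('pins',A,B)
C,D=pair(c(76.5,416),c(733.5,416),110);show('board',C,D)
print(cross)
E
python3 g2.py
```

```text
165 [np.float64(186.02), np.float64(209.18)] [np.float64(352.71), np.float64(376.38)]
167 [np.float64(186.15), np.float64(209.14)] [np.float64(352.77), np.float64(376.18)]
169 [np.float64(186.23), np.float64(209.2)] [np.float64(353.27), np.float64(375.93)]
213 [np.float64(157.55)] [np.float64(404.84)]
215 [np.float64(157.76)] [np.float64(404.68)]
217 [np.float64(158.01)] [np.float64(404.44)]
hole 197 [np.float64(189.52), np.float64(218.5)] [np.float64(345.5), np.float64(373.19)]
hole 199 [np.float64(189.81), np.float64(218.0), np.float64(218.0)] [np.float64(346.33), np.float64(372.62)]
hole 201 [np.float64(189.93), np.float64(216.79)] [np.float64(347.56), np.float64(372.42)]
pins [465.4 239.3 149.4] [536.6 202.9 149.4] dir -27.09
board [443.8 229.8 168. ] [541.7 179.7 168. ] dir -27.1
<function cross at 0x7f45a0bd5e40>
```

apply_moves:
  translation:
    - [4, 0, 0]
    - [8, 0, 0]
    - [10, 0, 0]
    - [11, 0, 0]
    - [12, 0, 0]
  turn:
    - [0, 0, 0]
    - [0, 0, 0]
    - [0, 0, 0]
    - [0, 0, 0]
    - [0, 0, 0]

```text
time_s: 6.32
tool_pos: [483.0, 191.1, 173.9]
eef_rot: [180.0, 0.0, 63.0]
ft_force: [0.2, 1.2, -1.7]
gripper_width: 45.3
grip_force: 62.7
```

apply_moves:
  translation:
    - [0.5, 0, 0]
    - [1, 0, 0]
    - [1.5, 0, 0]
    - [2, 0, 0]
    - [2, 0, 0]
  turn:
    - [0, 0, 0]
    - [0, 0, 0]
    - [0, 0, 0]
    - [0, 0, 0]
    - [0, 0, 0]

```text
time_s: 6.73
tool_pos: [483.8, 192.8, 173.9]
eef_rot: [180.0, 0.0, 63.0]
ft_force: [0.0, 0.2, -2.9]
gripper_width: 44.9
grip_force: 62.7
```

apply_moves:
  translation:
    - [1, 0, 0]
    - [2, 0, 0]
    - [3, 0, 0]
    - [3, 0, 0]
  turn:
    - [0, 0, 0]
    - [0, 0, 0]
    - [0, 0, 0]
    - [0, 0, 0]

```text
time_s: 7.07
tool_pos: [485.3, 195.6, 173.9]
eef_rot: [180.0, 0.0, 63.0]
ft_force: [-0.5, 0.4, -2.2]
gripper_width: 44.8
grip_force: 62.7
```

apply_moves:
  translation:
    - [1, 0, 0]
    - [2, 0, 0]
    - [3, 0, 0]
    - [4, 0, 0]
    - [4, 0, 0]
  turn:
    - [0, 0, 0]
    - [0, 0, 0]
    - [0, 0, 0]
    - [0, 0, 0]
    - [0, 0, 0]

```text
time_s: 7.48
tool_pos: [487.1, 199.2, 173.9]
eef_rot: [180.0, 0.0, 63.0]
ft_force: [0.1, 0.3, -0.7]
gripper_width: 44.8
grip_force: 62.7
```

apply_moves:
  translation:
    - [1, 0, 0]
    - [2, 0, 0]
    - [3, 0, 0]
    - [3, 0, 0]
  turn:
    - [0, 0, 0]
    - [0, 0, 0]
    - [0, 0, 0]
    - [0, 0, 0]

```text
time_s: 7.82
tool_pos: [488.4, 201.9, 173.9]
eef_rot: [180.0, 0.0, 63.0]
ft_force: [-0.2, -0.0, -3.1]
gripper_width: 44.9
grip_force: 62.7
```

apply_moves:
  translation:
    - [0.5, 0, 0]
    - [1, 0, 0]
    - [1, 0, 0]
  turn:
    - [0, 0, 0]
    - [0, 0, 0]
    - [0, 0, 0]

```text
time_s: 8.07
tool_pos: [488.8, 202.6, 173.9]
eef_rot: [180.0, 0.0, 63.0]
ft_force: [0.0, -0.4, -2.2]
gripper_width: 45.1
grip_force: 62.7
```

apply_moves:
  translation:
    - [0.3, 0, 0]
    - [0.6, 0, 0]
    - [0.8, 0, 0]
    - [0.8, 0, 0]
  turn:
    - [0, 0, 0]
    - [0, 0, 0]
    - [0, 0, 0]
    - [0, 0, 0]

```text
time_s: 8.4
tool_pos: [489.2, 203.3, 173.9]
eef_rot: [180.0, 0.0, 63.0]
ft_force: [0.4, -0.4, -1.9]
gripper_width: 44.9
grip_force: 62.7
```

apply_moves:
  translation:
    - [0.3, 0, 0]
    - [0.6, 0, 0]
    - [0.6, 0, 0]
  turn:
    - [0, 0, 0]
    - [0, 0, 0]
    - [0, 0, 0]

```text
time_s: 8.65
tool_pos: [489.5, 203.8, 173.9]
eef_rot: [180.0, 0.0, 63.0]
ft_force: [0.5, 0.0, -2.1]
gripper_width: 44.8
grip_force: 62.7
```

apply_moves:
  translation:
    - [0.4, 0, 0]
    - [0.8, 0, 0]
    - [0.8, 0, 0]
  turn:
    - [0, 0, 0]
    - [0, 0, 0]
    - [0, 0, 0]

```text
time_s: 8.9
tool_pos: [489.6, 204.0, 173.8]
eef_rot: [-180.0, 0.1, 63.0]
ft_force: [-3.4, -3.9, 1.3]
gripper_width: 45.5
grip_force: 63.2
```

apply_moves:
  translation:
    - [0.4, 0, 0]
    - [0.6, 0, 0]
    - [0.6, 0, 0]
  turn:
    - [0, 0, 0]
    - [0, 0, 0]
    - [0, 0, 0]

```text
time_s: 9.15
tool_pos: [489.6, 204.2, 173.7]
eef_rot: [-180.0, 0.1, 63.0]
ft_force: [-5.8, -8.3, 3.7]
gripper_width: 45.4
grip_force: 63.5
```

Contact with the panel at the expected depth, about 10 N. I ease off slightly and let the pocket down.

apply_moves:
  translation:
    - [-0.8, 0, 0]
    - [-0.8, 0, 1]
    - [-0.8, 0, 2]
    - [-0.8, 0, 3]
    - [-0.8, 0, 3]
  turn:
    - [0, 0, 0]
    - [0, 0, 0]
    - [0, 0, 0]
    - [0, 0, 0]
    - [0, 0, 0]

```text
time_s: 9.57
tool_pos: [489.8, 204.0, 170.7]
eef_rot: [180.0, 0.0, 63.0]
ft_force: [-0.7, -3.4, -2.2]
gripper_width: 45.4
grip_force: 62.7
```

apply_moves:
  translation:
    - [0, 0, 0.4]
    - [0, 0, 0.8]
    - [0, 0, 0.8]
  turn:
    - [0, 0, 0]
    - [0, 0, 0]
    - [0, 0, 0]

```text
time_s: 9.82
tool_pos: [489.8, 204.0, 170.0]
eef_rot: [180.0, 0.0, 63.0]
ft_force: [-1.9, -4.4, -0.7]
gripper_width: 45.2
grip_force: 63.2
```

apply_moves:
  translation:
    - [0, 0, 0.4]
    - [0, 0, 0.7]
    - [0, 0, 0.7]
  turn:
    - [0, 0, 0]
    - [0, 0, 0]
    - [0, 0, 0]

```text
time_s: 10.07
tool_pos: [489.8, 204.0, 169.4]
eef_rot: [180.0, 0.0, 63.0]
ft_force: [-2.2, -5.9, 0.5]
gripper_width: 44.7
grip_force: 63.3
```

apply_moves:
  translation:
    - [0, 0, 0.4]
    - [0, 0, 0.7]
    - [0, 0, 0.7]
  turn:
    - [0, 0, 0]
    - [0, 0, 0]
    - [0, 0, 0]

```text
time_s: 10.32
tool_pos: [489.8, 204.0, 168.6]
eef_rot: [180.0, 0.0, 63.0]
ft_force: [-1.8, -5.7, 0.3]
gripper_width: 45.2
grip_force: 63.3
```

apply_moves:
  translation:
    - [-0.2, 0, 0.3]
    - [-0.2, 0, 0.6]
    - [-0.2, 0, 0.6]
  turn:
    - [0, 0, 0]
    - [0, 0, 0]
    - [0, 0, 0]

```text
time_s: 10.57
tool_pos: [489.8, 204.0, 168.2]
eef_rot: [180.0, 0.0, 63.0]
ft_force: [-2.2, -5.5, 3.6]
gripper_width: 44.9
grip_force: 63.5
```

apply_moves:
  translation:
    - [0, 0, 0.3]
    - [0, 0, 0.5]
    - [0, 0, 0.5]
  turn:
    - [0, 0, 0]
    - [0, 0, 0]
    - [0, 0, 0]

```text
time_s: 10.82
tool_pos: [489.8, 204.0, 168.1]
eef_rot: [180.0, -0.0, 63.0]
ft_force: [-5.8, -5.9, 10.5]
gripper_width: 45.1
grip_force: 64.4
```

The pocket now rests on the necks (vertical load up about 12 N). I unload a little, check with a picture, and release.

apply_moves:
  translation:
    - [-0.1, 0, -0.4]
    - [-0.1, 0, -0.4]
    - [-0.1, 0, -0.4]
  turn:
    - [0, 0, 0]
    - [0, 0, 0]
    - [0, 0, 0]
  squeeze: 20

```text
time_s: 11.07
tool_pos: [489.7, 204.0, 168.2]
eef_rot: [180.0, -0.0, 63.0]
ft_force: [-3.7, -5.6, 6.4]
gripper_width: 45.2
grip_force: 63.8
```

```bash
python3 -c "
from h import *
st=arm.get_state();print(st['time_s'],st['tool_pos'],st['ft_force'],st['moment'],st['grip_force'])
snap('wrist','wE.png')
im=cv2.imread('pics/wE.png');cv2.imwrite('pics/wE2.png',cv2.resize(im[110:310,130:430],(800,533),interpolation=2))
"
```

```text
11.0667 [489.74987555 203.97445394 168.20181512] [-3.71841911 -5.64615439  6.40151345] [-1.21745759  0.49122687 -0.26283667] 63.821786642074585
```

View pics/wE2.png

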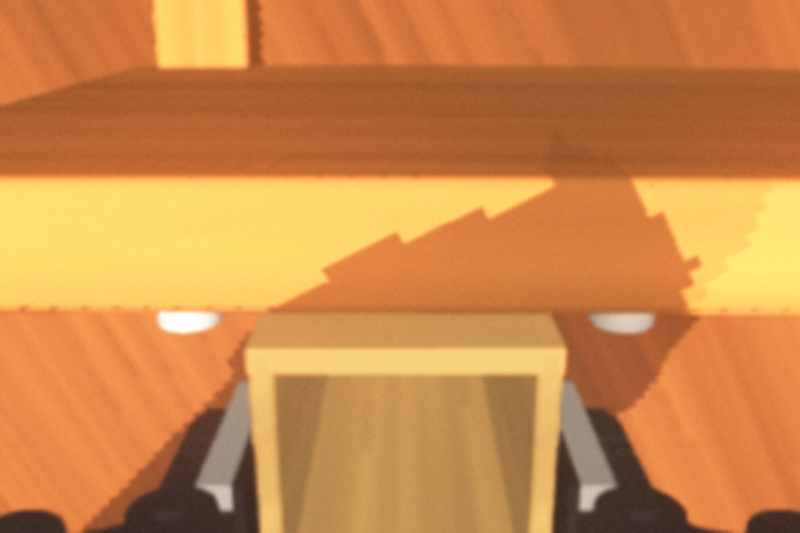

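Both pin heads show in front of the board at (188,322) and (622,322). Now I release.

apply_moves:
  translation:
    - [0, 0, 0]
    - [0, 0, 0]
    - [0, 0, 0]
    - [0, 0, 0]
    - [0, 0, 0]
  turn:
    - [0, 0, 0]
    - [0, 0, 0]
    - [0, 0, 0]
    - [0, 0, 0]
    - [0, 0, 0]
  gripper: 60

```text
time_s: 11.53
tool_pos: [489.6, 204.2, 168.0]
eef_rot: [180.0, -0.0, 63.0]
ft_force: [-0.3, -0.0, -0.2]
gripper_width: 65.3
grip_force: 0.0
```

```bash
python3 -c "
from h import *
st=arm.get_state();print(st['time_s'],st['tool_pos'],st['ft_force'],st['gripper_width'])
snap('wrist','wF.png')
im=cv2.imread('pics/wF.png');cv2.imwrite('pics/wF2.png',cv2.resize(im[110:310,130:430],(800,533),interpolation=2))
"
```

```text
11.5333 [489.63128437 204.24644011 167.97923903] [-0.3127736  -0.01376138 -0.2172064 ] 65.25305083420923
```

View pics/wF2.png

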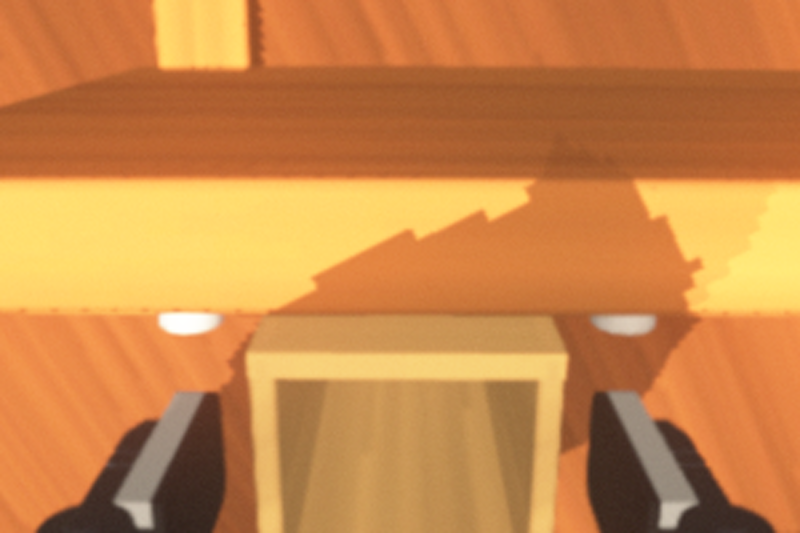

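The pocket hangs level and stayed put, and the fingers are clear of it. I retreat straight up.

apply_moves:
  translation:
    - [0, 0, -8]
    - [0, 0, -25]
    - [0, 0, -50]
    - [0, 0, -80]
    - [0, 0, -110]
  turn:
    - [0, 0, 0]
    - [0, 0, 0]
    - [0, 0, 0]
    - [0, 0, 0]
    - [0, 0, 0]

```text
time_s: 12.0
tool_pos: [489.4, 203.7, 279.7]
eef_rot: [180.0, 0.0, 63.0]
ft_force: [0.1, 0.1, 1.2]
gripper_width: 65.2
grip_force: 0.0
```

apply_moves:
  translation:
    - [-20, 0, 0]
    - [-40, 0, 0]
    - [-60, 0, 0]
    - [-60, 0, 0]
    - [-60, 0, 0]
  turn:
    - [0, 0, 0]
    - [0, 0, 0]
    - [0, 0, 0]
    - [0, 0, 0]
    - [0, 0, 0]

```text
time_s: 12.42
tool_pos: [462.4, 150.1, 278.8]
eef_rot: [180.0, -0.1, 62.9]
ft_force: [-0.8, 0.4, -0.4]
gripper_width: 65.1
grip_force: 0.0
```

```bash
python3 -c "
from h import *
snap('wrist','wG.png');print(arm.get_state()['tool_pos'])
"
```

```text
[462.53132062 150.87660659 278.60232901]
```

View pics/wG.png

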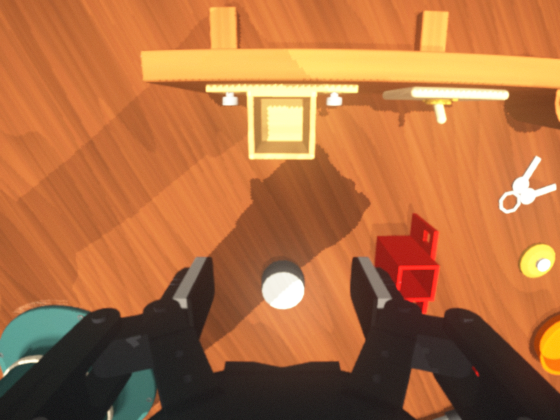

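The picture shows the pocket hanging level and flush on the panel, with both heads through the board at (230,99) and (335,99).

```bash
python3 -c "
from workcell import arm
print(arm.finish_job())"
```

```text
the job is handed in; nothing more can be done
None
```

The key pocket hangs level on both pins, back against the panel and released; the push against the panel and pins stayed around 10–15 N, the other things on the shelf were not touched, and the job was handed in at about 12.5 s.

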